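# Put the flat brush away and snap the brush case shut

### The arm

A 7-joint arm with a two-finger parallel gripper is mounted at the origin on the work surface. World frame = base frame: x ahead of the robot, y to its left, z up, the work surface at z = 0. Lengths are in m, angles in rad, forces in N, time in s.
With the tool pointing down it reaches from about 0.4 to 0.9 m from the base axis. Payload 5.6 kg.
Tool frame: the origin (TCP) lies midway between the tips of the shut fingers; the grasp point (between the pads) lies 19 mm behind it; y points along the fingers, z is the direction in which the jaws open and shut, and the axes are right-handed (so a half turn about y gives the same grasp; the last joint's range is limited). The gripper opens to 92 mm and grips with 3 to 60 N. Pads are 20 mm wide; open, the fingers measure 128 mm over their backs; the gripper's body (75 mm by 189 mm) begins 69 mm behind the grasp point.
Start: joints at [1.111, 0.468, -0.012, 1.603, 0.006, 1.071, -0.056], TCP at [0.263, -0.594, 0.215] pointing down, gripper open.
Joint ranges: [-2.53, 2.53], [-0.31, 2.02], [-1.57, 1.55], [0.28, 2.44], [-1.29, 4.43], [0.15, 1.84], [-2.92, 2.92]. Speed limits (rad/s): [2.57, 2.57, 3.14, 3.14, 3.14, 3.14, 3.14].

### API

Orientations are given as a 3x3 rotation matrix whose columns are the frame's x, y, z axes.
In Python, from station import env, effector, solver, viewer, workorder, search_frame, tip_of gives the robot as it stands. Calls block until the motion is done:
- env.reach(position, orientation): joint-space move of the TCP to a pose.
- env.movel(position, frame=None, rate=0.15): straight line of the TCP; frame=None keeps the orientation; rate is the mean speed in m/s.
- env.goto_joints(angles): joint-space move.
- effector.release() and effector.grasp(squeeze=None): open the fingers fully, or close them until they stop; squeeze is the grip in N (None keeps the last).
- env.pause(seconds).
- solver.inverse_kinematics(position, orientation): joint angles nearest the present ones, or None.
- env.sense(): the state.
- viewer.read_camera(name): name is "scene" or "side" or "wrist"; returns (picture, depth): 400x640x3 uint8, red, green, blue; 400x640 float32, m along the optical axis (not along the pixel's ray), 0 where there is no reading.
- viewer.camera_info(name): a dict with "intrinsics" (3x3 intrinsics, pixels), "eye" and "rotation" of the camera in the world; the wrist camera has in their place "T_tool_cam" (4x4, takes a point from camera to tool coordinates, whose origin is the TCP and whose axes are the tool frame's). Camera axes: x right, y up, looking along -z (the intrinsics and any distortion apply to the point x, -y, -z); pixel columns grow to the right and rows downward; lengths in m; the calibration is good to about 2 mm. A picture is of the moment at which its call begins: read the wrist's pose just before it. camera_info takes no time and is no camera call.
A pose or a line that the arm cannot do raises env.PlanningError and nothing moves.
- workorder.finish_job(): hands the job in, once; it reports no verdict.
Trained networks look in the newest picture that a camera, given by its name, has taken for a name from the list of things; names that differ only in an ending like _2 or _b are one class to them, and where a whole thing is asked for, a point or a joint stands for the part that bears it (a point fixed in the world has none). Each returns a list of dicts, best first, with "score" (0 to 1); they miss things now and then, are a little off and sometimes report something else, mostly with a low value. They report only what shows in the picture. A call takes as long as a camera call. They do not tell look-alikes from the thing itself.
- search_frame(camera, name): "at" ([x, y, z] in m, in world coordinates, good to about 4 mm: the middle of the surface that is visible of it).
- tip_of(camera, name): "at" ([x, y, z] in m, in world coordinates, good to about 4 mm: a listed point, or the origin of a listed thing).
The state is a dict: "t": time; "joint_positions": joint angles; "joint_velocities": joint speeds; "tau": joint torques, N m; "ee_pos": TCP position; "tcp_rot": TCP orientation; "wrist_force": force on the tool from outside, world axes, zero at the start; "moment": the same for the moment, N m; "gripper_width": finger opening in m.
Only numpy, scipy, OpenCV 4.12 (cv2) and the standard library are available. Lean on these libraries where they do the work, as an engineer would, in place of code of your own. Each camera call takes 0.05 s, during which the arm holds its last target. There are 200 camera calls.

### The job

Lay the loose flat brush down flat in the empty wide front lane of the wooden brush case, either way round, without dropping or throwing it. Then swing the case's lid over and press its front edge down until the catch snaps and the lid stays fully shut. Leave the ink jar, the tape roll and the tin where they stand.

Things in the scene. Friction and masses are not known exactly. Their poses are not given: they have to be found in the camera images.
- case: Open light-wood brush case fixed to the bench, 156 (its x) x 236 (its y) x 46 mm high. Origin: centre of underside. Its -x side is the front; the lid is hinged on the top +x edge. Walls 6, floor 8 mm thick. Empty front lane: 66 mm wide (x -72 to -6), 224 mm long along y, with a 34 mm high divider behind it; behind are two narrow lanes with thin brushes clipped in for good.
- lane (a point): Point on the floor of the empty front lane, at its centre; 8 mm above the bench, 38 mm below the case's rim. Axes as the case's: the lane runs along y, z is up.
- lid (a joint): Lid angle: 0 = fully shut (level), grows as it opens, to 1.9 rad; 1.57 = upright, more leans back. Stiff hinge: the lid stays where it is left. Going down, a sprung catch in the middle of the front stops it at about 0.07 rad (front edge 12 mm too high); pressing the front edge with about 15 N takes it past the catch and it stays shut.
- lid_hinge (a point): Middle of the hinge line, 46.5 mm above the bench. Turns with the lid: y along the hinge, -x from the hinge to the lid's front edge, z normal to its outer face. The lid is a plywood panel 168 mm deep (x 0 to -168), 240 mm along the hinge, 8 mm thick (z 0 to 8), with a steel tongue 34 mm wide hanging 25 mm below the middle of its front edge.
- lid_edge (a point): Point on the lid's outer face (upper face when shut) in the middle near its front edge, 150 mm from the hinge: the place to press. 54.5 mm above the bench when shut.
- brush: Loose flat brush lying flat on the bench, 195 mm long along its x: wooden handle x -97.5 to 26 mm, 20 to 24 mm wide, 13 to 14 mm thick; steel ferrule x 25 to 51, 48 mm wide, 16 mm thick; dark bristle head to x 97.5, 50 mm wide, 14 mm thick. About 90 g. Origin: centre of its underside; z up.
- brush_grip (a point): Place to grip the brush across its handle (24 mm wide along the brush's y), 4 mm from the origin towards the bristles and 7 mm above the underside.
- ink_jar: Bystander: closed ink jar, 60 mm across, 75 mm high. Origin: centre of its underside.
- tape_roll: Bystander: roll of paper tape lying flat, 100 mm across, 25 mm high. Origin: centre of its underside.
- tin: Bystander: open steel tin, 76 mm across, 90 mm high. Origin: centre of its underside.
Not all that is in view belongs to the job. Leave any yellow look-alike of the brush alone.

How it is judged:
By the outcome, as a careful person would: the job done as asked, in the order asked, and still so for the second after the job is handed in, with the robot touching nothing.
It also fails if it takes over 64 s, if anything falls off the work surface, if the arm or the gripper's body presses on something with over 40 N, if the wrist force passes 120 N, or if a joint passes its speed limit or range.

## Working session

There is one attempt and no reset: what is moved stays moved. The work goes in short steps, each a Python script; the robot and the scene stay as the last script left them, time stands still between calls to the robot, and variables do not carry over. Pictures are saved under pics/ and viewed, about 8 in all and at most 12, crops included, and the job is handed in when it is done.

```bash
mkdir -p pics
python3 - <<'E'
from station import *
import cv2,numpy as np
np.set_printoptions(precision=4,suppress=True)
s=env.sense();print(s['t'],s['ee_pos'],s['tcp_rot'],s['gripper_width'])
for c in("scene","side"):
    p,d=viewer.read_camera(c);cv2.imwrite(f"pics/{c}0.png",p[:,:,::-1]);np.save(f"pics/{c}0.npy",d)
    i=viewer.camera_info(c);print(c,i)
    for n in("brush","brush_grip","lane","lid_hinge","lid_edge","case","ink_jar","tape_roll","tin"):
        print(n,[(np.array(r['at']).round(3),round(r['score'],2)) for r in tip_of(c,n)][:3])
print(viewer.camera_info("wrist"))
E
```

```text
0.0 [ 0.2628 -0.5939  0.2136] [[-0.9144 -0.0008  0.4048]
 [-0.4048  0.0016 -0.9144]
 [ 0.0001 -1.     -0.0018]] 0.09196281335097481
scene {'intrinsics': array([[490.7938,   0.    , 315.3446],
       [  0.    , 490.7938, 192.35  ],
       [  0.    ,   0.    ,   1.    ]]), 'eye': array([ 1.6555, -0.3819,  1.5691]), 'rotation': array([[ 0.3098, -0.7497,  0.5847],
       [ 0.9507,  0.2366, -0.2004],
       [ 0.0119,  0.618 ,  0.7861]])}
brush [(array([0.732, 0.221, 0.003]), 0.74), (array([ 0.285, -0.288,  0.   ]), 0.6), (array([ 0.502,  0.164, -0.   ]), 0.59)]
brush_grip [(array([ 0.284, -0.286,  0.005]), 0.88), (array([0.504, 0.169, 0.005]), 0.75), (array([0.734, 0.22 , 0.005]), 0.73)]
lane [(array([ 0.523, -0.2  ,  0.009]), 0.56)]
lid_hinge [(array([ 0.64 , -0.187,  0.046]), 0.61), (array([0.549, 0.57 , 0.001]), 0.52)]
lid_edge [(array([ 0.679, -0.192,  0.186]), 0.86), (array([0.504, 0.169, 0.008]), 0.47)]
case [(array([ 0.555, -0.192, -0.   ]), 0.98)]
ink_jar [(array([0.749, 0.029, 0.001]), 0.57)]
tape_roll [(array([ 0.548,  0.57 , -0.003]), 0.72)]
tin [(array([ 0.472, -0.542, -0.   ]
[... 578 characters left out ...]
0.522, -0.197,  0.01 ]), 0.68)]
lid_hinge [(array([ 0.638, -0.192,  0.048]), 0.71)]
lid_edge [(array([ 0.676, -0.187,  0.192]), 0.69)]
case [(array([ 0.558, -0.196,  0.   ]), 0.77)]
ink_jar [(array([ 0.744,  0.02 , -0.003]), 0.72)]
tape_roll [(array([ 0.548,  0.569, -0.002]), 0.72)]
tin [(array([ 0.476, -0.541, -0.006]), 0.75), (array([ 0.634, -0.192,  0.047]), 0.19)]
{'intrinsics': array([[340.2603,   0.    , 321.1093],
       [  0.    , 340.2603, 199.2549],
       [  0.    ,   0.    ,   1.    ]]), 'T_tool_cam': array([[-0.0006, -0.9656, -0.2601, -0.0717],
       [-0.0003,  0.2601, -0.9656, -0.1696],
       [ 1.    , -0.0005, -0.0004,  0.0004],
       [ 0.    ,  0.    ,  0.    ,  1.    ]])}
```

View pics/scene0.png

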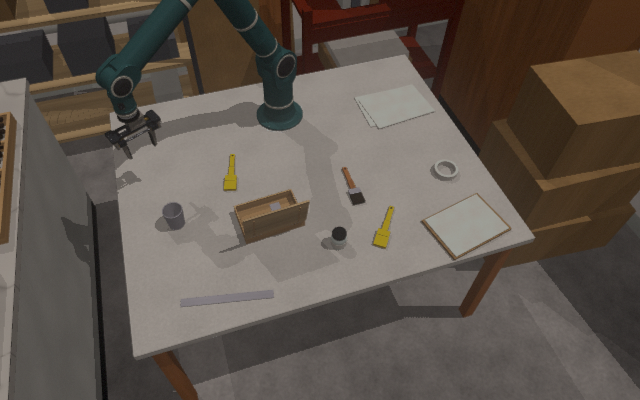

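View pics/side0.png

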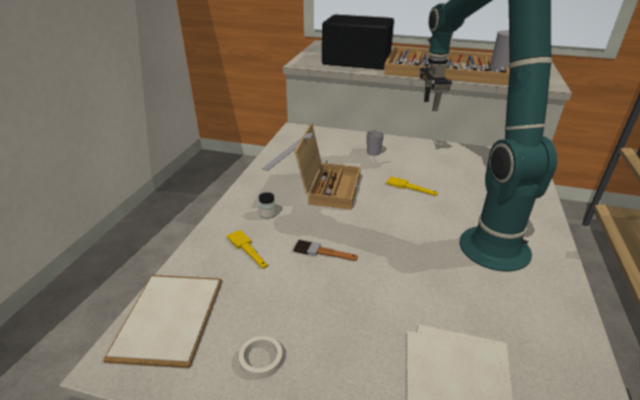

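The real brush is the red-handled one: scene pixel (352,186), about (0.502, 0.167) on the bench, with its bristles towards +x. The two yellow ones are look-alikes. The case sits at about (0.556, -0.193) with its lid leaning back. Next I'll take close wrist views of the case and the brush.

```bash
cat > h.py <<'E'
from station import *
import cv2,numpy as np
np.set_printoptions(precision=4,suppress=True)
def R(a):
    """tool down, jaw axis z at world angle a"""
    y=np.array([0,0,-1.]);z=np.array([np.cos(a),np.sin(a),0]);return np.c_[np.cross(y,z),y,z]
def wrist(name):
    s=env.sense();p,d=viewer.read_camera("wrist");cv2.imwrite(f"pics/{name}.png",p[:,:,::-1])
    i=viewer.camera_info("wrist");K=i['intrinsics'];v,u=np.mgrid[:400,:640]
    c=np.stack([(u-K[0,2])/K[0,0]*d,-(v-K[1,2])/K[1,1]*d,-d,np.ones_like(d)],-1)
    P=(c@i['T_tool_cam'].T)[...,:3]@s['tcp_rot'].T+s['ee_pos']
    P[d==0]=np.nan
    return p,P
def st(): s=env.sense();print('t',round(s['t'],2),s['ee_pos'],'F',s['wrist_force'],'w',round(s['gripper_width'],4));return s
def nets(*ns,c="wrist"):
    for n in ns: print(n,[(np.array(r['at']).round(4),round(r['score'],2)) for r in tip_of(c,n)][:2])
E
python3 - <<'E'
from h import *
for a in (0,np.pi,np.pi/2,-np.pi/2):
    print(a,[solver.inverse_kinematics(p,R(a)) for p in ([.53,-.19,.3],[.503,.167,.25])])
a=0 if solver.inverse_kinematics([.53,-.19,.3],R(0)) is not None else np.pi
env.reach([.53,-.19,.3],R(a));st()
p,P=wrist("w_case");np.save("pics/w_case.npy",P);nets("case","lane","lid_hinge","lid_edge")
E
```

```text
0 [array([ 0.6476,  0.2835, -0.4437,  1.6969,  0.1297,  1.1903,  0.1711]), array([ 0.3716,  0.3858, -0.9379,  1.8132,  0.3444,  1.1169, -0.6855])]
3.141592653589793 [array([ 0.2317,  0.2417,  0.0638,  1.7242, -0.0165,  1.1761, -2.8416]), array([ 0.5752,  0.587 , -1.3073,  1.8043,  0.603 ,  1.2313,  2.234 ])]
1.5707963267948966 [array([ 0.8423,  0.3304, -0.6971,  1.685 ,  0.2247,  1.208 ,  1.6622]), array([ 0.4668,  0.4503, -1.0871,  1.8088,  0.4359,  1.1495,  0.8068])]
-1.5707963267948966 [array([ 0.4344,  0.2547, -0.1807,  1.7108,  0.049 ,  1.1805, -1.33  ]), array([ 0.2696,  0.3395, -0.7951,  1.8184,  0.2706,  1.096 , -2.193 ])]
t 2.79 [ 0.5294 -0.1919  0.2996] F [0.713  0.293  0.2968] w 0.0919
case [(array([ 0.5579, -0.1967,  0.0033]), 0.84)]
lane [(array([ 0.5175, -0.2013,  0.007 ]), 0.97)]
lid_hinge [(array([ 0.6368, -0.1857,  0.0428]), 0.93), (array([ 0.673 , -0.1842,  0.1927]), 0.45)]
lid_edge [(array([ 0.674 , -0.1825,  0.1915]), 0.79)]
```

```bash
python3 - <<'E'
from h import *
env.reach([.503,.167,.25],R(np.pi/2));st()
p,P=wrist("w_brush");np.save("pics/w_brush.npy",P);nets("brush","brush_grip")
z=P[...,2]
m=(z>.006)&(z<.03)&(np.hypot(P[...,0]-.503,P[...,1]-.167)<.13)
hsv=cv2.cvtColor(p,cv2.COLOR_RGB2HSV);
n,l,s,c=cv2.connectedComponentsWithStats(m.astype('uint8'));k=1+np.argmax(s[1:,4]);m=l==k;print(s[k],np.nanmedian(z[m]))
r=cv2.minAreaRect(P[m][:,:2].astype('float32')*1000);print(r,cv2.boxPoints(r))
# red handle axis
hd=m&(hsv[...,1]>120);Q=P[hd][:,:2];u,sv,vt=np.linalg.svd(Q-Q.mean(0),full_matrices=False)
t=(Q-Q.mean(0))@vt[0];w=(Q-Q.mean(0))@vt[1]
print(hd.sum(),Q.mean(0),vt[0],t.min(),t.max(),w.min(),w.max())
E
python3 - <<'E'
import cv2,numpy as np
a=cv2.imread('pics/w_case.png');b=cv2.imread('pics/w_brush.png')
cv2.imwrite('pics/v3.png',cv2.resize(np.vstack([a,b]),(480,600)))
E
```

```text
t 4.4 [0.5037 0.1656 0.2499] F [-0.3046 -0.8548 -0.2278] w 0.0919
brush [(array([0.7269, 0.2222, 0.0016]), 0.82), (array([0.5011, 0.1722, 0.0002]), 0.79)]
brush_grip [(array([0.504 , 0.1661, 0.0081]), 0.68)]
[ 302   83   41  160 4059] 0.013285229629807965
((499.0158386230469, 165.91758728027344), (49.468345642089844, 193.82171630859375), 89.09671020507812) [[401.7271 142.7143]
 [595.5247 139.6587]
 [596.3046 189.1209]
 [402.507  192.1765]]
2471 [0.4955 0.1652] [ 0.9984 -0.0567] -0.09361154802199916 0.09895708907254956 -0.0208368255581281 0.027139142239329526
```

View pics/v3.png

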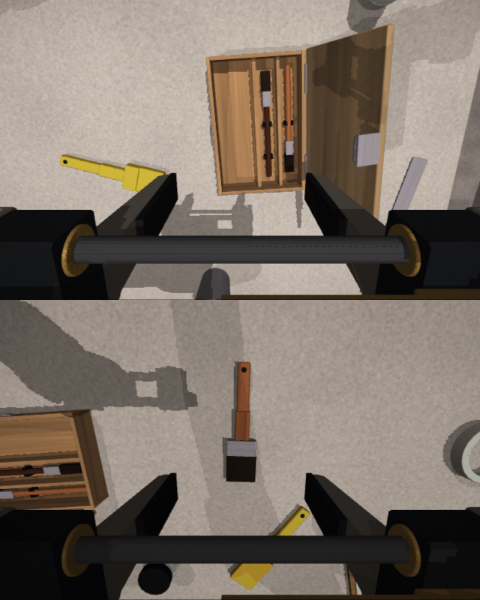

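Top half of the picture: the case is open with the wide lane on the left, centre about (237,122), and the lid is folded back on the right. Bottom half: the red brush, handle up (-x) from (244,365), bristles at (241,468) (+x). Next, exact geometry from depth.

Run:
```python
from h import *
P=np.load("pics/w_brush.npy");z=P[...,2]
def line(m,ax):
    Q=P[m];t=np.arange(Q[:,ax].min(),Q[:,ax].max(),.008);o=[]
    for a in t:
        q=Q[(Q[:,ax]>=a)&(Q[:,ax]<a+.008)][:,1-ax]
        if len(q)>8:o.append((a+.004,np.percentile(q,2),np.percentile(q,98)))
    return np.array(o)
m=(z>.007)&(z<.03)&(np.abs(P[...,0]-.5)<.11)&(abs(P[...,1]-.167)<.035)
o=line(m,0);print(o[::2]); mid=o[:,1:].mean(1);print('mid fit',np.polyfit(o[:,0]-.5,mid,1))
P=np.load("pics/w_case.npy");z=P[...,2]
b=(P[...,0]<.75)&(P[...,1]<0.05)&(P[...,1]>-.4)
m=b&(abs(z-.046)<.005)&(P[...,0]<.64)&(P[...,0]>.45)
r=cv2.minAreaRect(P[m][:,:2].astype('float32')*1000);print('rim',r,cv2.boxPoints(r),np.nanmedian(z[m]))
# front wall top, divider
for nm,mm in(('front',m&(P[...,0]<.495)),):
    Q=P[mm];print(nm,len(Q),np.polyfit(Q[:,1]+.19,Q[:,0],1),np.percentile(Q[:,0],[2,98]))
# profile across the case at a few y
for y in(-.27,-.19,-.12):
    q=b&(abs(P[...,1]-y)<.004)&(P[...,0]>.46)&(P[...,0]<.73);Q=P[q];i=np.argsort(Q[:,0]);Q=Q[i]
    print(y,[tuple((Q[k:k+1,[0,2]].mean(0)*1000).round().astype(int)) for k in range(0,len(Q),max(1,len(Q)//45))])
```

```text
[[0.4062 0.16   0.1794]
 [0.4222 0.1599 0.1783]
 [0.4382 0.1598 0.1785]
 [0.4542 0.1585 0.1774]
 [0.4702 0.1584 0.1775]
 [0.4862 0.156  0.1787]
 [0.5022 0.1558 0.1776]
 [0.5182 0.1545 0.1777]
 [0.5342 0.1424 0.1887]
 [0.5502 0.1417 0.1889]
 [0.5662 0.1403 0.1884]
 [0.5822 0.14   0.1875]
 [0.5982 0.1481 0.1873]]
mid fit [-0.0275  0.1668]
rim ((558.2439575195312, -195.62393188476562), (158.7687225341797, 237.21311950683594), 3.5105350017547607) [[ 471.746   -82.1008]
 [ 486.2711 -318.8688]
 [ 644.7419 -309.1471]
 [ 630.2169  -72.3791]] 0.04539875000739904
front 1035 [-0.0478  0.4837] [0.475  0.4927]
-0.27 [(np.int64(461), np.int64(-1)), (np.int64(465), np.int64(-1)), (np.int64(471), np.int64(0)), (np.int64(476), np.int64(0)), (np.int64(487), np.int64(45)), (np.int64(491), np.int64(45)), (np.int64(491), np.int64(35)), (np.int64(496), np.int64(8)), (np.int64(501), np.int64(9)), (np.int64(506), np.int64(7)), (np.int64(511), np.int64(9)), (np.int64(516), np.int64(8)), (np.int64(521), np.int64(9)), (np.int64(526), np.int64(7)), (np.int64(530), np.int64(9)), (np.int64(536), np.int64(8)), (np
[... 3128 characters left out ...]
np.int64(641), np.int64(88)), (np.int64(644), np.int64(99)), (np.int64(646), np.int64(107)), (np.int64(648), np.int64(120)), (np.int64(650), np.int64(123)), (np.int64(652), np.int64(133)), (np.int64(654), np.int64(145)), (np.int64(656), np.int64(151)), (np.int64(657), np.int64(157)), (np.int64(658), np.int64(167)), (np.int64(659), np.int64(169)), (np.int64(661), np.int64(172)), (np.int64(662), np.int64(182)), (np.int64(663), np.int64(181)), (np.int64(664), np.int64(190)), (np.int64(665), np.int64(194)), (np.int64(666), np.int64(198)), (np.int64(667), np.int64(199)), (np.int64(668), np.int64(203)), (np.int64(669), np.int64(208)), (np.int64(671), np.int64(210)), (np.int64(675), np.int64(207))]
```

Run:
```python
from h import *
P=np.load("pics/w_case.npy");z=P[...,2]
def wall(x0,x1,z0,z1,n):
    m=(z>z0)&(z<z1)&(P[...,0]>x0)&(P[...,0]<x1)&(P[...,1]<-.06)&(P[...,1]>-.33);Q=P[m];o=[]
    for y in np.arange(-.30,-.09,.006):
        q=Q[abs(Q[:,1]-y)<.003][:,0]
        if len(q)>3:o.append((y,np.median(q),q.min(),q.max()))
    o=np.array(o);print(n,len(o),[np.polyfit(o[:,0]+.195,o[:,k],1) for k in(1,2,3)])
wall(.465,.50,.0445,.048,'front rim');wall(.54,.58,.031,.038,'divider');wall(.58,.62,.031,.038,'divider2')
m=(abs(z-.008)<.003)&(P[...,0]>.47)&(P[...,0]<.57)&(P[...,1]<-.06)&(P[...,1]>-.33)
r=cv2.minAreaRect(P[m][:,:2].astype('float32')*1000);print('lane floor',r)
a=np.pi/2-.0275
env.reach([.5035,.1667,.06],R(a));env.movel([.5035,.1667,.004],rate=.08);st()
effector.grasp(15);st()
env.movel([.5035,.1667,.15],rate=.12);st()
```

```text
front rim 35 [array([-0.0642,  0.4833]), array([-0.0638,  0.4807]), array([-0.0632,  0.4859])]
divider 35 [array([-0.0636,  0.5553]), array([-0.0628,  0.5527]), array([-0.0631,  0.5579])]
divider2 35 [array([-0.0641,  0.5942]), array([-0.0635,  0.592 ]), array([-0.0632,  0.5965])]
lane floor ((531.2239379882812, -198.53518676757812), (89.89576721191406, 225.1427459716797), 3.563746213912964)
t 6.18 [0.5036 0.167  0.0041] F [ 0.1751 -0.3052 -0.4317] w 0.092
t 7.22 [0.5035 0.1667 0.004 ] F [0.7365 0.526  0.3837] w 0.0238
t 8.58 [0.503  0.1665 0.1493] F [ 0.2219  0.0639 -1.3539] w 0.0239
```

Grip is good (width 23.8 mm). The case yaw is 0.0635 rad, and the wall fits put the lane centre at (0.519, -0.198). I'll hover just above the rim and check the fit from near.

Run:
```python
from h import *
env.reach([.5196,-.2021,.15],R(.0635));env.movel([.5196,-.2021,.062],rate=.12);s=st();print(s['tcp_rot'])
p,P=wrist("w_hover");np.save("pics/w_hover.npy",P)
cv2.imwrite("pics/v4.png",cv2.resize(p[60:320,170:470,::-1],None,fx=2,fy=2,interpolation=cv2.INTER_CUBIC))
p,d=viewer.read_camera("side");cv2.imwrite("pics/v5.png",cv2.resize(p[120:240,250:420,::-1],None,fx=4,fy=4,interpolation=cv2.INTER_CUBIC))
```

```text
t 10.85 [ 0.5202 -0.2021  0.0626] F [0.7046 0.1038 0.0153] w 0.0238
[[ 0.0638  0.0011  0.998 ]
 [-0.998  -0.0003  0.0638]
 [ 0.0003 -1.      0.001 ]]
```

View pics/v4.png

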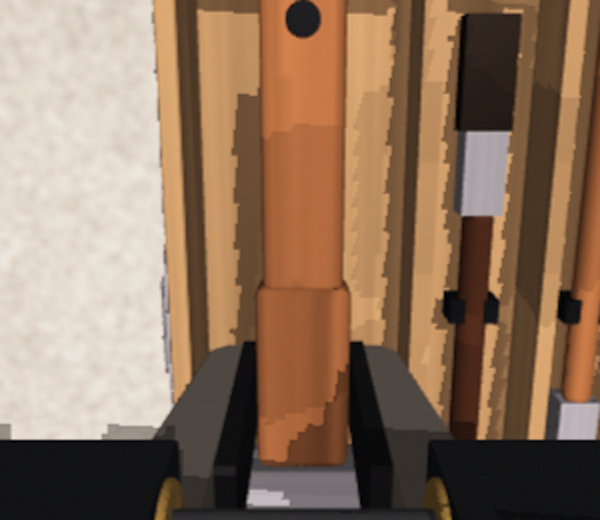

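The brush's tail runs down the lane and is parallel to it (handle at px 303). The lane looks centred 1–2 mm further left, so I'll measure that from this same view.

Run:
```python
from h import *
P=np.load("pics/w_hover.npy");t=np.array([.5202,-.2021]);c,s=np.cos(.0635),np.sin(.0635)
X=(P[...,0]-t[0])*c+(P[...,1]-t[1])*s;Y=-(P[...,0]-t[0])*s+(P[...,1]-t[1])*c;Z=P[...,2]
def ed(n,m):
    o=[]
    for y in np.arange(.02,.11,.01):
        q=X[m&(abs(Y-y)<.005)]
        if len(q)>5:o.append((y,np.percentile(q,3),np.median(q),np.percentile(q,97)))
    print(n,(np.array(o)*1000).round(1).tolist())
ed('front',(abs(Z-.046)<.003)&(X<-.025)&(X>-.05))
ed('floor',(abs(Z-.008)<.0025)&(abs(X)<.034))
ed('div',(abs(Z-.034)<.003)&(X>.02)&(X<.05))
ed('handle',(Z>.066)&(Z<.085)&(abs(X)<.02))
```

```text
front [[20.0, -39.3, -36.3, -33.5], [30.0, -39.2, -36.3, -33.5], [40.0, -39.3, -36.3, -33.5], [50.0, -39.2, -36.4, -33.5], [60.0, -39.2, -36.2, -33.6], [70.0, -39.1, -36.3, -33.6], [80.0, -39.2, -36.3, -33.5], [90.0, -39.1, -36.2, -33.5], [100.0, -39.2, -36.3, -33.5]]
floor [[20.0, -32.8, 13.1, 31.8], [30.0, -33.0, 13.1, 31.7], [40.0, -32.8, 13.5, 31.8], [50.0, -33.0, -14.8, 31.6], [60.0, -32.7, 13.2, 31.8], [70.0, -32.9, -14.6, 31.6], [80.0, -32.8, 13.6, 31.7], [90.0, -32.8, 13.3, 31.8], [100.0, -33.0, 13.0, 31.7]]
div [[20.0, 32.4, 35.3, 38.3], [30.0, 32.4, 35.3, 38.2], [40.0, 32.4, 35.3, 38.3], [50.0, 32.4, 35.2, 38.3], [60.0, 32.4, 35.2, 38.2], [70.0, 32.4, 35.2, 38.3], [80.0, 32.4, 35.3, 38.3], [90.0, 32.5, 35.2, 38.3], [100.0, 32.4, 35.3, 38.3]]
handle [[20.0, -12.0, -0.5, 10.4], [30.0, -10.4, -1.0, 8.8], [40.0, -10.2, -1.0, 8.2], [50.0, -10.1, -1.0, 8.6], [60.0, -10.0, -0.8, 8.4], [70.0, -10.3, -1.1, 8.2], [80.0, -10.2, -0.6, 8.5], [90.0, -10.0, -1.1, 8.3], [100.0, -9.9, -1.1, 8.1]]
```

View pics/v5.png

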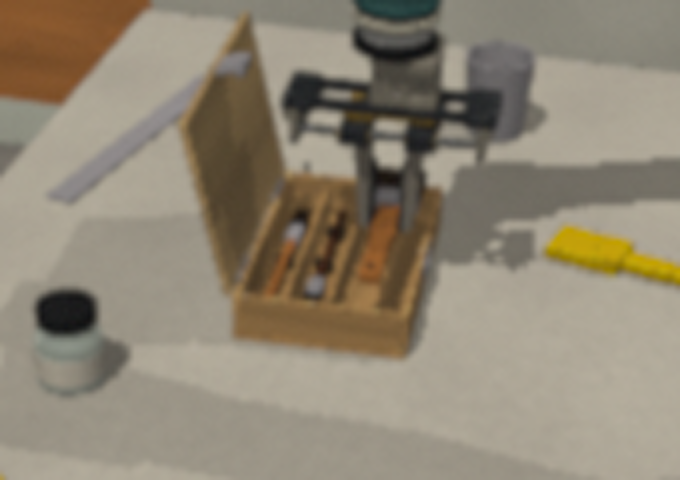

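Centred to within 0.5 mm and parallel. Lowering now, then releasing gently.

Run:
```python
from h import *
env.movel([.5194,-.2021,.020],rate=.06);st()
for z in(.016,.0135,.0122):
    env.movel([.5194,-.2021,z],rate=.04);s=st()
    if s['wrist_force'][2]>4:break
effector.grasp(3);st()
effector.release();st()
```

```text
t 11.8 [ 0.5196 -0.202   0.0201] F [ 1.3958  0.8258 -1.092 ] w 0.0237
t 12.05 [ 0.5193 -0.2021  0.016 ] F [-0.8922 -0.6463 -0.1939] w 0.0239
t 12.3 [ 0.5193 -0.2021  0.0134] F [-0.1252  0.0334 -0.8032] w 0.0238
t 12.55 [ 0.5194 -0.2021  0.0122] F [-0.9713 -0.2172 -0.2855] w 0.024
t 12.77 [ 0.5194 -0.2021  0.0122] F [ 0.268   0.1929 -0.3931] w 0.0239
t 13.12 [ 0.5211 -0.202   0.0126] F [ 4.9768  0.0357 -2.3455] w 0.0365
```

Run:
```python
from h import *
for z in(.025,.045,.07,.2):
    env.movel([.5194,-.2021,z],rate=.07 if z<.1 else .15);st()
p,P=wrist("w_after");np.save("pics/w_after.npy",P);nets("brush","lid_edge","lid_hinge")
cv2.imwrite("pics/v6.png",p[:,:,::-1])
```

```text
t 13.45 [ 0.521  -0.2019  0.0261] F [4.9963 0.6989 5.113 ] w 0.0388
t 13.88 [ 0.522  -0.2023  0.0464] F [5.7364 0.8809 7.1125] w 0.0564
t 14.39 [ 0.5189 -0.2023  0.0701] F [ 0.704  -0.0324 -0.7583] w 0.0921
t 15.41 [ 0.5187 -0.202   0.199 ] F [ 0.6101 -0.8782 -1.2328] w 0.0917
brush [(array([ 0.5187, -0.2001,  0.0075]), 0.85), (array([ 0.2838, -0.2881, -0.001 ]), 0.82)]
lid_edge [(array([ 0.675 , -0.1882,  0.1925]), 0.92)]
lid_hinge [(array([ 0.6368, -0.1897,  0.0422]), 0.97)]
```

View pics/v6.png

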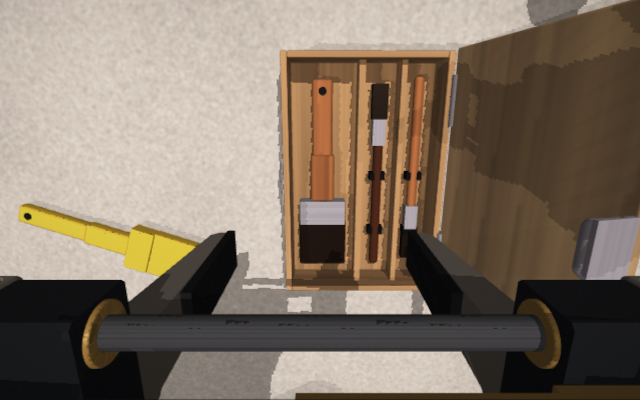

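The brush lies flat in the front lane: tail at (323,90), head at (322,243). Now the lid: close the fingers, pass over and behind it, then sweep along the lid's arc.

```bash
cat >> h.py <<'E'
H=np.array([.636,-.1906,.0465]);ex=np.array([np.cos(.0635),np.sin(.0635),0])
def lidpt(th,r=.145,off=.010):
    u=-np.cos(th)*r+.008*np.sin(th)+off;return H+ex*u+[0,0,np.sin(th)*r+.008*np.cos(th)]
E
python3 - <<'E'
from h import *
A=R(.0635-np.pi/2)
for th in(2.05,1.5,1.,.5,0.): print(lidpt(th),solver.inverse_kinematics(lidpt(th),A))
effector.grasp(20)
env.movel([.5194,-.2021,.33],rate=.2);st()
q=H+ex*.11;q[2]=.34;env.reach(q,A);st()
p=lidpt(2.05)+ex*.015;env.movel([*q[:2],p[2]],rate=.15);st()
for th in(1.9,1.75,1.6,1.45):
    env.movel(lidpt(th),rate=.1);s=st()
    if np.linalg.norm(s['wrist_force'])>30:break
p,d=viewer.read_camera("side");cv2.imwrite("pics/v7.png",cv2.resize(p[80:240,250:450,::-1],None,fx=3,fy=3,interpolation=cv2.INTER_CUBIC));nets("lid_edge",c="side")
E
```

```text
[ 0.7198 -0.1853  0.1715] [ 0.2889  0.6723 -0.1319  1.3688  0.0917  1.1064 -1.363 ]
[ 0.6437 -0.1901  0.1917] [ 0.3456  0.5331 -0.1543  1.5591  0.0898  1.0564 -1.3391]
[ 0.5745 -0.1945  0.1728] [ 0.3985  0.4486 -0.1663  1.7431  0.0879  0.9571 -1.3096]
[ 0.5228 -0.1978  0.123 ] [ 0.4302  0.4382 -0.1607  1.8961  0.0935  0.8145 -1.2871]
[ 0.5013 -0.1992  0.0545] [ 0.4263  0.5147 -0.1372  1.9781  0.1106  0.6557 -1.2884]
t 17.76 [ 0.5187 -0.202   0.3289] F [-0.5298 -0.7729 -0.5046] w 0.0007
t 19.22 [ 0.7454 -0.1841  0.3395] F [-0.3577  0.4319 -0.2403] w 0.0006
t 20.49 [ 0.7465 -0.1837  0.1729] F [ 0.8548 -0.7216  0.3909] w 0.0
t 21.11 [ 0.7009 -0.1865  0.1817] F [ 0.7118  0.8541 -0.9498] w 0.0003
t 21.48 [ 0.6799 -0.1879  0.1879] F [ 0.1037  0.7466 -0.3976] w 0.0004
t 21.84 [ 0.6584 -0.1893  0.1912] F [-0.2618  0.4889  0.3632] w 0.0009
t 22.21 [ 0.6366 -0.1906  0.1914] F [ 0.0428 -0.1054 -0.1939] w 0.0004
lid_edge [(array([ 0.6208, -0.1934,  0.197 ]), 0.55)]
```

View pics/v7.png

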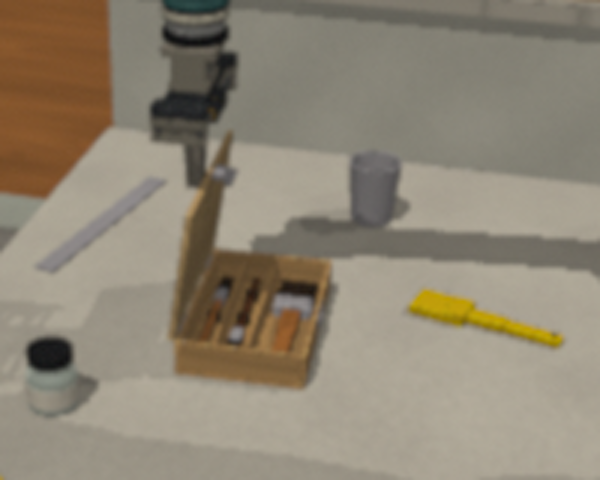

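The lid (crop (210,170)) has come forward past upright with the finger behind it. Continuing the arc, then pressing.

Run:
```python
from h import *
for th in(1.3,1.1,.9,.7,.5,.35,.22,.14,.09):
    env.movel(lidpt(th,.148),rate=.1);s=st()
    if np.linalg.norm(s['wrist_force'])>30:break
else:
    p0=s['ee_pos']
    for k in range(1,22):
        z=.0465+.008+.148*.09-.001*k
        env.movel([*lidpt(0,.150)[:2],z],rate=.03);s=st()
        if s['wrist_force'][2]>38 or s['ee_pos'][2]<.0525:break
nets("lid_edge",c="side")
```

```text
t 22.68 [ 0.6143 -0.1921  0.1914] F [-0.1138 -0.1744 -0.0617] w 0.0002
t 23.13 [ 0.5863 -0.1939  0.1822] F [-0.8257  1.0995 -0.3427] w 0.0004
t 23.58 [ 0.5608 -0.1954  0.1676] F [-0.0004  0.2671  0.3634] w 0.0003
t 24.03 [ 0.5384 -0.1968  0.1481] F [ 0.4222  0.3722 -1.3481] w 0.0004
t 24.48 [ 0.5204 -0.198   0.1245] F [ 0.6587 -0.5293 -0.4407] w 0.0002
t 24.86 [ 0.5101 -0.1986  0.1048] F [ 0.4307 -0.3608  0.4888] w 0.0004
t 25.2 [ 0.5036 -0.1989  0.0866] F [ 0.8949 -0.3047  0.6816] w 0.0003
t 25.47 [ 0.5008 -0.1991  0.0751] F [-0.7436  0.346  -0.3307] w 0.0005
t 25.72 [ 0.4994 -0.1992  0.0675] F [ 0.0658  0.065  -0.7956] w 0.0003
t 25.98 [ 0.4961 -0.1996  0.0669] F [-0.9669  0.2493  0.1453] w 0.0003
t 26.23 [ 0.4963 -0.1996  0.0662] F [-0.9729  0.8113  5.3285] w 0.0001
t 26.48 [ 0.4963 -0.1996  0.0656] F [-2.2372  1.2398  9.0975] w 0.0001
t 26.73 [ 0.4962 -0.1997  0.0648] F [-2.8824  0.304  11.0823] w 0.0005
t 26.98 [ 0.4961 -0.1997  0.0638] F [-4.5902  1.6272 11.4621] w 0.0005
t 27.23 [ 0.4959 -0.1997  0.0627] F [-3.8946  0.4748 10.4561] w 0.0003
t 27.48 [ 0.4958 -0.1996  0.0616] F 
[... 163 characters left out ...]
664] w 0.0005
t 28.23 [ 0.4959 -0.1996  0.0577] F [-1.6605 -0.2554  2.7963] w 0.0004
t 28.48 [ 0.4968 -0.1993  0.0566] F [-0.3094 -0.0072 -0.0634] w 0.0
t 28.73 [ 0.4965 -0.1994  0.0557] F [0.895  0.2975 0.1728] w 0.0008
t 28.98 [ 0.4964 -0.1994  0.0548] F [0.1646 0.0486 0.3256] w 0.0004
t 29.23 [ 0.4965 -0.1994  0.0547] F [-1.4418  1.3007  9.162 ] w 0.0004
t 29.48 [ 0.4965 -0.1995  0.0545] F [-4.9499  1.4627 17.177 ] w 0.0004
t 29.73 [ 0.4966 -0.1995  0.0544] F [-6.9378  2.705  23.2942] w 0.0006
t 29.98 [ 0.4966 -0.1995  0.0542] F [-9.8738  2.2894 30.7304] w 0.0004
t 30.23 [ 0.4966 -0.1995  0.0541] F [-10.8332   3.6811  39.3817] w 0.0005
lid_edge [(array([ 0.6208, -0.1934,  0.197 ]), 0.55)]
```

The force peaked at about 12 N, dropped to zero as the catch snapped, then hit a hard stop at z = 0.0545, which is the shut height. I'll lift clear and check that it stays shut.

Run:
```python
from h import *
env.movel([.4966,-.1995,.075],rate=.06);env.movel([.4966,-.1995,.33],rate=.2);st()
env.pause(.5)
p,P=wrist("w_end");nets("lid_edge");Z=P[...,2]
d=(P[...,:2]-H[:2])@ex[:2];y=(P[...,1]-H[1])
for r in(-.02,-.06,-.10,-.14,-.16):
    m=(abs(d-r)<.006)&(abs(y)<.1);print(r,np.nanmedian(Z[m]),m.sum())
for c in("scene","side"):
    q,_=viewer.read_camera(c);cv2.imwrite(f"pics/{c}_end.png",q[:,:,::-1])
    nets("ink_jar","tape_roll","tin","lid_edge",c=c)
a=cv2.imread("pics/scene_end.png");b=cv2.imread("pics/side_end.png")
cv2.imwrite("pics/v8.png",np.vstack([cv2.resize(p[:,:,::-1],(480,300)),cv2.resize(b,(480,300))]))
```

```text
t 32.27 [ 0.496  -0.1993  0.3288] F [-0.3332  0.3722 -0.482 ] w 0.0003
lid_edge [(array([ 0.4861, -0.1975,  0.0557]), 0.78)]
-0.02 0.05405065559177208 1644
-0.06 0.0540493268261355 1587
-0.1 0.05398516797622149 1545
-0.14 0.4205302835237397 4622
-0.16 0.053995729692306815 1343
ink_jar [(array([ 0.7481,  0.0264, -0.0013]), 0.6)]
tape_roll [(array([ 0.5475,  0.5722, -0.0012]), 0.69), (array([ 0.473 , -0.5424, -0.0009]), 0.24)]
tin [(array([ 0.4747, -0.5412, -0.0011]), 0.69)]
lid_edge [(array([ 0.4911, -0.2041,  0.0517]), 0.67)]
ink_jar [(array([ 0.7423,  0.0208, -0.0039]), 0.76)]
tape_roll [(array([ 0.5473,  0.5689, -0.0001]), 0.9)]
tin [(array([ 0.4731, -0.539 , -0.0029]), 0.74)]
lid_edge [(array([ 0.485 , -0.2027,  0.0574]), 0.7)]
```

View pics/v8.png

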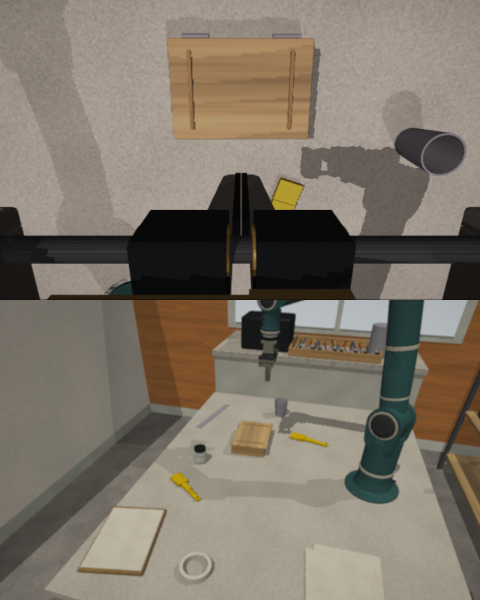

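The lid is level at 54 mm from hinge to front edge, which is fully shut, and the bystanders have not moved. Handing in.

```bash
python3 -c "
from h import *
print(workorder.finish_job());st()"
```

```text
the job is handed in; nothing more can be done
None
the job is handed in; nothing more can be done
```

The brush is lying flat in the case's front lane, the lid is shut and latched, and the job is handed in at about 32 s of the 64 s allowed.

- **Brush:** I gripped the red-handled brush across its handle and lowered it to within about a millimetre of the lane floor before letting go. The yellow look-alikes were not touched. A wrist picture afterwards showed it flat and centred in the lane. On release the fingers pressed lightly on the lane walls (about 5–7 N at the wrist), because the lane is narrower than the open gripper.
- **Lid:** I swung it over from behind and pressed its front edge. The force peaked at about 12 N, a little under the expected 15 N, then fell to zero as the catch snapped. It then met a hard stop at the shut height, where I pressed up to about 39 N before lifting off.
- **Last checks:** With the arm clear, the lid's upper face measured level at 54 mm near the hinge, mid-lid and at the front edge (54.5 mm is shut). One depth sample, at 140 mm, hit the gripper instead of the lid, so I ignored it. The ink jar, tape roll and tin were found within 6 mm of their first positions, about the detector's own error. The robot was touching nothing at hand-in.

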